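# Fit the top tier of the spice stand

### The job

The washed top tier of the spice stand is drying on edge in the white rack. Take it out and lay it flat on the bare worktop with its handle up, letting go of it; then take it by the handle and lower it gently onto the stand so that all four corner holes go over their posts together and it sits level, fully down on the post shoulders. Let go only when it is down, and leave the tin and jar on the stand's deck, and the other things around, where they are.

Things in the scene. Friction and masses are not known exactly. Their poses are not given: they have to be found in the camera images.
- tier: Loose light-wood board 170x116x8 mm, 0.25 kg, steel handle on its upper face, 12 mm high rails at both short ends. Origin: board centre, mid-thickness. x: upper-face normal, y: along the 170, z: along the 116. Four 13 mm through holes at y +-70, z +-44. Starts on edge in the rack, z up, x level, roughly away from the robot. Lying flat, its origin is 4 mm up. A half turn about x changes nothing.
- tier_handle (a point): Middle of the handle bar, 47 mm from the tier's origin along its x; axes as the tier's. Flat-sided dark steel bar 86 mm long (y), 12 mm thick (z), 14 mm tall (x), on two legs at y +-38 mm, with 36 mm free between bar and board. With the tier flat on the worktop, handle up, it is 51 mm up.
- tier_edge (a point): Middle of the tier's long edge that is uppermost in the rack, 58 mm from the origin along the tier's z; axes as the tier's. Bare 8 mm thick board here, to be pinched from above; the handle bar begins 52 mm below it, on the back.
- rack: White plastic drying rack, fixed, foot 100 (x) x 150 (y) x 10 mm. Origin: centre of its underside. Groove along y, 11 mm wide, its bottom 10 mm and the tops of its cleats 40 mm above the worktop. The tier stands in it, may lean a few degrees, and comes out straight up. Stand and rack may be on either side, with bare worktop between them, wide enough for the tier.
- stand: Spice stand, fixed: medium-brown wooden deck 136 (x) x 190 (y) x 12 mm. Origin: centre of its underside, z up. Four steel posts at x = +-44, y = +-70 mm: 17 mm thick up to a flat shoulder 96 mm above the worktop, then a pin 8 mm thick and 22 mm tall with a tapered tip (top 118 mm above the worktop). Bare worktop beside it: from x = 0.40 to 0.55 m, the microwave's front behind that.
- stand_seat (a point): Where the tier's origin belongs when it is seated: on the stand's axis, 100 mm above the worktop. Axes as the stand's; the tier's y then runs along the stand's y (either way) and its x points up.
- tin: White tin can with a blue band, 57 mm wide, 72 mm tall, loose on the stand's deck between the posts (top 84 mm above the worktop). Origin: centre of its underside.
- jar: Small jar with a red lid, 58 mm wide, 50 mm tall, loose on the stand's deck beside the tin. Origin: centre of its underside.
- soap: Green bar of soap, 58 x 84 x 26 mm, on the worktop at the right. Bystander. Origin: centre of its underside.
- spice_jar: Glass spice jar with a green lid, 46 mm wide, 106 mm tall, at the back between microwave and coffee maker. Bystander. Origin: centre of its underside.
- mill: White and grey salt shaker, 44 mm wide, 90 mm tall, at the left side of the worktop. Bystander. Origin: centre of its underside.

How it is judged:
By the outcome, as a careful person would: the job done as asked, in the order asked, and still so for the second after the job is handed in, with the robot touching nothing.
It also fails if it takes over 56 s, if anything falls off the work surface, if the arm or the gripper's body presses on something with over 40 N, if the wrist force passes 120 N, or if a joint passes its speed limit or range.

### The arm

A 6-joint arm with a two-finger parallel gripper is mounted at the origin on a cart in front of the work surface, level with it; the furniture and walls round the work are solid. World frame = base frame: x ahead of the robot, y to its left, z up, the work surface at z = 0. Lengths are in mm, angles in rad, forces in N, time in s.
With the tool pointing down it reaches from about 300 to 950 mm from the base axis. Payload 3.1 kg.
Tool frame: the origin (TCP) lies at the very end of the fingers, on their centre line; the grasp point (between the pads) lies 19 mm behind it; z points along the fingers, x is the direction in which the jaws open and shut, and the axes are right-handed (so a half turn about z gives the same grasp; the last joint's range is limited). The gripper opens to 85 mm and grips with 20 to 120 N. Pads are 22 mm wide; open, the fingers measure 114 mm over their backs; the gripper's body (76 mm by 85 mm) begins 54 mm behind the grasp point. The pads swing forward as they close: fully open they stand 13 mm farther back than shut.
Start: joints at [-1.183, 0.308, 1.634, -0, 1.2, -0.07], TCP at [276.21, -560.66, 231.272] pointing down, gripper open.
Joint ranges: [-3.06, 3.06], [-0.79, 1.96], [0.05, 2.63], [-1.19, 4.34], [0.05, 2.64], [-2.94, 2.94]. Speed limits (rad/s): [2.79, 2.79, 3.14, 3.14, 3.14, 3.14].

### API

Orientations are given as a rotation vector (axis times angle).
In Python, from plant import readout, viewer, manip gives the robot as it stands. The module is installed in compiled form; this text tells all that it offers.
- The arm moves only by the tool servo_tool, never from a script. Its argument "plan" is a list of rows, each an object with "dp": the shift along the tool's x, y, z in cm, a list of three; "turn": the turn about the tool's z in degrees; "jaw": the opening, from 0 (shut) to 1 (fully open). In form: [{"dp": [dx, dy, dz], "turn": turn, "jaw": jaw}, ...]. A call has 1 to 5 rows; each row shifts and turns the commanded pose from where the row before left it, along the tool's axes as they then stand; what a row does not reach is not made up. A row lasts 1/12 s, in which the tool goes at most 41.7 mm and 7.16 degrees, less where a joint would pass 70% of its speed; a pose out of reach is approached as far as the arm can. A call is refused whole if a number of a shift passes 4.17 or a number of a turn 7.16, either way. A call with a gripper value outside its range is refused whole. The fingers move at their own pace and stop on an object; "squeeze" is the grip in N (left out, the last holds). Time passes only in rows, so rows that do not move let the fingers close. It gives the time, the measured TCP pose, the force and the opening at its end, in the units of the state.
- readout.get_state(): the state, without advancing time (a new reading comes with each control period).
- viewer.capture(name): name is "scene" or "top" or "wrist"; returns the picture (420x560x3 uint8, red, green, blue); there is no depth.
- viewer.get_calibration(name): a dict with "vertical_fov" (degrees; the focal length in pixels is half the picture's height over the tangent of half this angle, whatever the lens; pixels are square), "cx", "cy" (the principal point, pixels), "world_to_cam" (4x4, takes a point from world to camera coordinates); the wrist camera has in their place "hand_eye" (4x4, takes a point from camera to tool coordinates, whose origin is the TCP and whose axes are the tool frame's). Camera axes: x right, y up, looking along -z (the intrinsics and any distortion apply to the point x, -y, -z); pixel columns grow to the right and rows downward; lengths in mm; the calibration is good to about 2 mm. A picture is of the moment at which its call begins: read the wrist's pose just before it. get_calibration takes no time and is no camera call.
- manip.hand_in(): hands the job in, once; it reports no verdict.
The state is a dict: "clock": time; "joints": joint angles; "dq": joint speeds; "tau": joint torques, N m; "eef_pos": TCP position; "tool_rot": TCP orientation; "wrist_force": force on the tool from outside, world axes, zero at the start; "moment": the same for the moment, N m; "finger_gap": finger opening in mm.
Only numpy, scipy, OpenCV 4.12 (cv2) and the standard library are available. Lean on these libraries where they do the work, as an engineer would, in place of code of your own. Each camera call takes 0.05 s, during which the arm holds its last target. There are 200 camera calls.

## Working session

There is one attempt and no reset: what is moved stays moved. The work goes in short steps, Python scripts to look and compute and a tool call to move; the robot and the scene stay as the last step left them, time stands still between calls to the robot, and variables do not carry over. Pictures are saved under pics/ and viewed, about 8 in all and at most 12, crops included, and the job is handed in when it is done.

Besides the shell and the picture viewer there is one more tool, called after ">>>" as name([rows], argument=value, ...), one row to a line, values as JSON. servo_tool: Moves the arm, as the interface text tells. Its arguments: {"type":"object","properties":{"plan":{"type":"array","items":{"type":"object","properties":{"dp":{"type":"array","items":{"type":"number"}},"turn":{"type":"number"},"jaw":{"type":"number"}}}},"squeeze":{"type":"number"}},"required":["plan"]}

```bash
mkdir -p pics; ls; cat > h.py <<'E'
import numpy as np, cv2
from scipy.spatial.transform import Rotation as R
from plant import readout, viewer, manip
def cap(n,f=None):
    s=readout.get_state(); im=viewer.capture(n); 
    if f: cv2.imwrite('pics/'+f,im[:,:,::-1])
    return s,im
E
python3 - <<'E'
from h import *
s=readout.get_state(); print(s)
for n in('scene','top','wrist'): print(n,viewer.get_calibration(n))
_,a=cap('scene');_,b=cap('top','top0.png')
cv2.imwrite('pics/scene0.png',a[:,:,::-1])
E
```

```text
pics
{'clock': 0.0, 'joints': array([-1.18268766e+00,  3.09003168e-01,  1.63519602e+00,  1.28131220e-05,
        1.19971430e+00, -6.97275474e-02]), 'dq': array([-1.76253851e-03,  2.07023618e-04,  6.75341456e-04, -3.52712306e-05,
       -1.72302372e-04,  1.03647725e-04]), 'tau': array([-6.46917579e-04, -4.15251303e+01, -2.76661885e+01, -9.41380495e-05,
        1.01629031e-02,  3.40603876e-06]), 'eef_pos': array([ 275.90364836, -559.87954207,  230.04372257]), 'tool_rot': array([-2.6664197 ,  1.65867312,  0.00294157]), 'wrist_force': array([-0.10491912, -0.17338202, -0.67222263]), 'moment': array([ 0.04505409, -0.00636147,  0.04002404]), 'finger_gap': 85.2385357283045}
scene {'vertical_fov': 54.157355086993924, 'cx': 275.3456281941855, 'cy': 203.84003509535233, 'world_to_cam': array([[-4.84742830e-01, -8.74631516e-01, -6.64080952e-03,
         2.94331732e+02],
       [ 6.33232973e-01, -3.56170900e-01,  6.87137753e-01,
        -4.22326210e+02],
       [-6.03357598e-01,  3.28879920e-01,  7.26496805e-01,
        -1.11241938e+03],
       [ 0.00000000e+00,  0.00000000e+00,  0.00000000e+00,
 
[... 224 characters left out ...]
   [ 9.26148896e-01, -2.59753973e-01,  2.73452181e-01,
        -5.40858916e+02],
       [-2.63324060e-01,  7.37329428e-02,  9.61885592e-01,
        -1.57580273e+03],
       [ 0.00000000e+00,  0.00000000e+00,  0.00000000e+00,
         1.00000000e+00]])}
wrist {'vertical_fov': 58.441136099917635, 'cx': 277.5731379350561, 'cy': 209.44368669703664, 'hand_eye': array([[ 9.99999602e-01, -8.85233994e-04, -1.10044023e-04,
         2.10767195e-01],
       [-8.77119391e-04, -9.53280607e-01, -3.02084946e-01,
        -7.74229383e+01],
       [ 1.62513030e-04,  3.02084922e-01, -9.53281004e-01,
        -1.43289111e+02],
       [ 0.00000000e+00,  0.00000000e+00,  0.00000000e+00,
         1.00000000e+00]])}
```

View pics/top0.png

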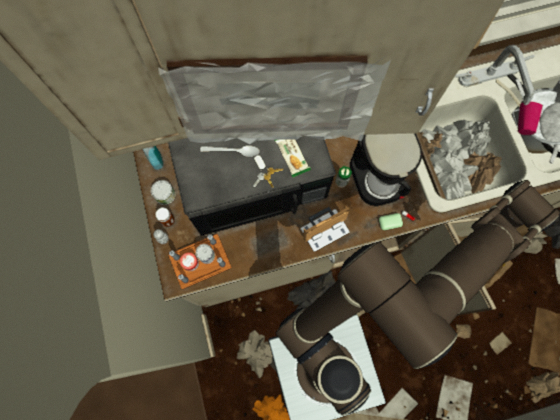

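View pics/scene0.png

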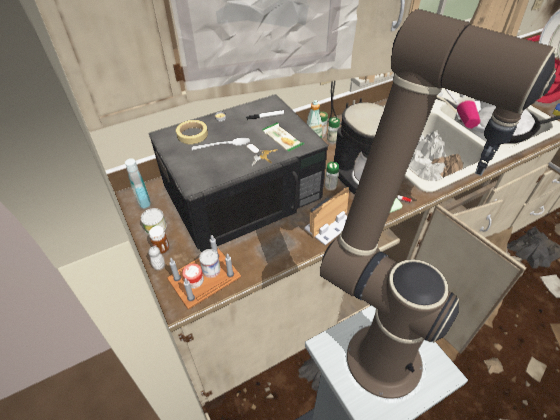

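Top view: stand near (200,262), rack with tier near (325,228), with bare worktop between them. Next: zoom in and convert these to rough positions.

```bash
cat >> h.py <<'E'
def ray(n,uv,s=None):
    c=viewer.get_calibration(n); f=210/np.tan(np.radians(c['vertical_fov'])/2)
    d=np.array([(uv[0]-c['cx'])/f,-(uv[1]-c['cy'])/f,-1.])
    if n=='wrist':
        M=np.array(c['hand_eye']); T=np.eye(4); T[:3,:3]=R.from_rotvec(s['tool_rot']).as_matrix(); T[:3,3]=s['eef_pos']; M=T@M
    else: M=np.linalg.inv(c['world_to_cam'])
    return M[:3,3],M[:3,:3]@d
def onz(n,uv,z,s=None):
    o,d=ray(n,uv,s); return o+d*(z-o[2])/d[2]
def proj(n,p,s=None):
    c=viewer.get_calibration(n); f=210/np.tan(np.radians(c['vertical_fov'])/2)
    if n=='wrist':
        T=np.eye(4); T[:3,:3]=R.from_rotvec(s['tool_rot']).as_matrix(); T[:3,3]=s['eef_pos']; W=np.linalg.inv(T@np.array(c['hand_eye']))
    else: W=np.array(c['world_to_cam'])
    q=W@np.r_[p,1]; return np.array([c['cx']-f*q[0]/q[2],c['cy']+f*q[1]/q[2]])
E
python3 - <<'E'
from h import *
t=cv2.imread('pics/top0.png');s=cv2.imread('pics/scene0.png')
a=cv2.resize(t[195:295,160:360],None,fx=4,fy=4,interpolation=2)[:, :]
cv2.imwrite('pics/z0.png',a[:, :800])
print(onz('top',(200,262),12),onz('top',(325,240),10), onz('top',(325,212),120))
E
```

```text
[475.61250644 323.85252687  12.        ] [ 432.23713587 -129.13041179   10.        ] [ 505.84175304 -141.23587595  120.        ]
```

View pics/z0.png

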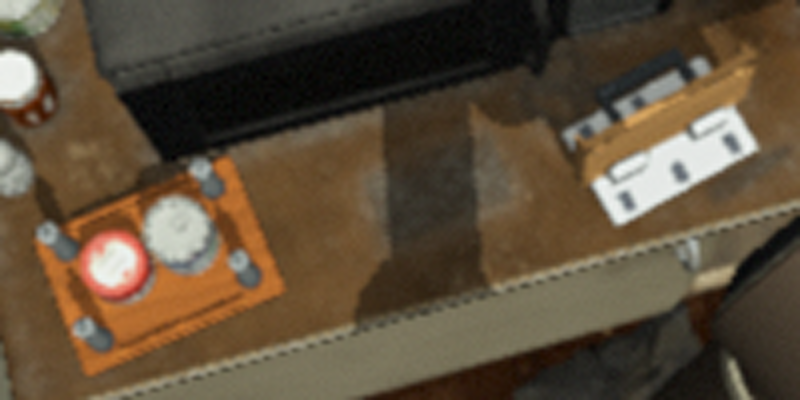

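Zoomed top view: post tops near zoom (48,230),(199,165),(85,325),(240,258). The tier's top edge runs from about (583,160) to (752,55), with the dark handle on its far side.

```bash
python3 - <<'E'
from h import *
g=lambda z,h:onz('top',(z[0]/4+160,z[1]/4+195),h)
P=[g(z,107) for z in[(48,230),(199,165),(85,325),(240,258)]]
print(np.round(P,0),np.mean(P,0))
print([np.round(g(z,12)) for z in[(38,228),(232,155),(88,375),(285,290)]])
print([np.round(g(z,126)) for z in[(583,160),(752,55)]])
print([np.round(g(z,10)) for z in[(615,226),(760,148)]])
E
```

```text
[[513. 396. 107.]
 [533. 260. 107.]
 [426. 383. 107.]
 [446. 246. 107.]] [479.31280374 321.4273249  107.        ]
[array([540., 421.,  12.]), array([559., 238.,  12.]), array([400., 406.,  12.]), array([426., 221.,  12.])]
[array([445., -54., 126.]), array([ 494., -219.,  126.])]
[array([403., -78.,  10.]), array([ 436., -225.,   10.])]
```

```bash
python3 - <<'E'
from h import *
g=lambda z,h:onz('top',(z[0]/4+160,z[1]/4+195),h)
print('edge',[np.round(g(z,0)) for z in[(110,395),(300,340),(480,292),(790,205)]])
print('mw',[np.round(g(z,0)) for z in[(165,160),(350,112),(500,72)]])
print('coffee',[np.round(onz('top',p,60)) for p in[(368,205),(405,195)]],np.round(onz('top',(390,170),250)))
s=readout.get_state();M=R.from_rotvec(s['tool_rot']).as_matrix();print(M.round(3))
T=np.array([430,-127,230.])-s['eef_pos'];print((M.T@T).round(1))
E
```

```text
edge [array([380., 393.,   0.]), array([382., 220.,   0.]), array([380.,  55.,   0.]), array([ 380., -237.,    0.])]
mw [array([574., 299.,   0.]), array([572., 125.,   0.]), array([571., -18.,   0.])]
coffee [array([ 504., -308.,   60.]), array([ 504., -448.,   60.])] [ 552. -362.  250.]
[[ 0.442 -0.897 -0.001]
 [-0.897 -0.442  0.002]
 [-0.002 -0.    -1.   ]]
[-320.3 -329.6    0.9]
```

```bash
cat >> h.py <<'E'
import json
def plan(p,yaw,n,ps=None,q=None):
    """rows from commanded pose (default measured) to p, tool-x yaw (deg), n rows"""
    s=readout.get_state(); M=R.from_rotvec(s['tool_rot']).as_matrix()
    c=s['eef_pos'].copy(); y=np.degrees(np.arctan2(M[1,0],M[0,0]))
    d=(np.array(p,float)-c)/n; dy=(yaw-y)/n; rows=[]
    for i in range(n):
        a=np.radians(y); x=np.array([np.cos(a),np.sin(a)]); t=np.array([np.sin(a),-np.cos(a)])
        rows.append([round(x@d[:2]/10,2),round(t@d[:2]/10,2),round(-d[2]/10,2),round(-dy,1)]); y+=dy
    for r in rows: print(r)
E
python3 -c "
from h import *
plan([468,-137,235],15,15)"
```

```text
[np.float64(-1.96), np.float64(-2.39), np.float64(-0.03), np.float64(-5.3)]
[np.float64(-1.74), np.float64(-2.56), np.float64(-0.03), np.float64(-5.3)]
[np.float64(-1.49), np.float64(-2.71), np.float64(-0.03), np.float64(-5.3)]
[np.float64(-1.24), np.float64(-2.84), np.float64(-0.03), np.float64(-5.3)]
[np.float64(-0.97), np.float64(-2.94), np.float64(-0.03), np.float64(-5.3)]
[np.float64(-0.7), np.float64(-3.02), np.float64(-0.03), np.float64(-5.3)]
[np.float64(-0.42), np.float64(-3.07), np.float64(-0.03), np.float64(-5.3)]
[np.float64(-0.14), np.float64(-3.09), np.float64(-0.03), np.float64(-5.3)]
[np.float64(0.14), np.float64(-3.09), np.float64(-0.03), np.float64(-5.3)]
[np.float64(0.43), np.float64(-3.07), np.float64(-0.03), np.float64(-5.3)]
[np.float64(0.71), np.float64(-3.02), np.float64(-0.03), np.float64(-5.3)]
[np.float64(0.98), np.float64(-2.94), np.float64(-0.03), np.float64(-5.3)]
[np.float64(1.24), np.float64(-2.84), np.float64(-0.03), np.float64(-5.3)]
[np.float64(1.5), np.float64(-2.71), np.float64(-0.03), np.float64(-5.3)]
[np.float64(1.74), np.float64(-2.56), np.float64(-0.03), np.float64(-5.3)]
```

>>> servo_tool([
  {"dp": [-2.0, -2.4, 0], "turn": -5.3, "jaw": 1},
  {"dp": [-1.7, -2.6, 0], "turn": -5.3, "jaw": 1},
  {"dp": [-1.5, -2.7, 0], "turn": -5.3, "jaw": 1},
  {"dp": [-1.2, -2.8, 0], "turn": -5.3, "jaw": 1},
  {"dp": [-1.0, -2.9, 0], "turn": -5.3, "jaw": 1},
])

```text
clock: 0.52
eef_pos: [339.9, -418.4, 230.7]
tool_rot: [-2.978, 0.998, 0.001]
wrist_force: [-0.1, 0.5, -0.6]
finger_gap: 85.3
```

>>> servo_tool([
  {"dp": [-0.7, -3.0, 0], "turn": -5.3, "jaw": 1},
  {"dp": [-0.4, -3.1, 0], "turn": -5.3, "jaw": 1},
  {"dp": [-0.1, -3.1, 0], "turn": -5.3, "jaw": 1},
  {"dp": [0.1, -3.1, 0], "turn": -5.3, "jaw": 1},
  {"dp": [0.4, -3.1, 0], "turn": -5.3, "jaw": 1},
])

```text
clock: 0.93
eef_pos: [403.1, -276.5, 230.9]
tool_rot: [-3.128, 0.288, 0.001]
wrist_force: [0.8, -0.3, -0.6]
finger_gap: 85.4
```

>>> servo_tool([
  {"dp": [0.7, -3.0, 0], "turn": -5.3, "jaw": 1},
  {"dp": [1.0, -2.9, 0], "turn": -5.3, "jaw": 1},
  {"dp": [1.2, -2.8, 0], "turn": -5.3, "jaw": 1},
  {"dp": [1.5, -2.7, 0], "turn": -5.3, "jaw": 1},
  {"dp": [1.7, -2.6, 0], "turn": -5.3, "jaw": 1},
])

```text
clock: 1.35
eef_pos: [464.9, -135.7, 231.0]
tool_rot: [-3.111, -0.437, 0.001]
wrist_force: [0.7, 0.2, 0.2]
finger_gap: 85.6
```

>>> servo_tool([
  {"dp": [0, 0, 0], "turn": 0, "jaw": 1},
  {"dp": [0, 0, 0], "turn": 0, "jaw": 1},
])

```text
clock: 1.52
eef_pos: [464.9, -135.8, 230.9]
tool_rot: [-3.111, -0.434, 0.001]
wrist_force: [0.2, -0.9, 0.5]
finger_gap: 85.6
```

```bash
python3 - <<'E'
from h import *
s,im=cap('wrist','w1.png'); print(s['clock'],s['eef_pos'],s['wrist_force'],s['joints'])
import pickle; pickle.dump(s,open('s1.pkl','wb'))
E
```

```text
1.5167 [ 464.88866413 -135.83980767  230.85357462] [ 0.17828196 -0.86328981  0.46408245] [-3.74020229e-01  3.46909758e-02  1.95557248e+00 -3.33315063e-04
  1.15221356e+00 -6.51220043e-01]
```

View pics/w1.png

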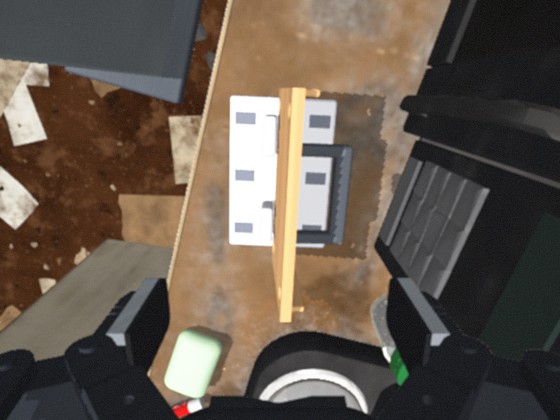

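Wrist view: the tier edge runs from about (292,89) to (287,320), with a lighter top strip and the handle on the far (right) side.

```bash
python3 - <<'E'
from h import *; import pickle
s=pickle.load(open('s1.pkl','rb')); im=cv2.imread('pics/w1.png')
for r in(110,180,205,250,300):
    print(r,[tuple(int(v) for v in im[r,c]) for c in range(270,308,2)])
for uv in[(299,89),(287,320),(294,205)]: print(uv,onz('wrist',uv,126,s).round(1))
E
```

```text
110 [(255, 255, 255), (255, 255, 255), (255, 255, 255), (255, 255, 255), (250, 249, 252), (117, 172, 220), (113, 164, 211), (110, 160, 207), (114, 163, 211), (136, 200, 242), (139, 202, 243), (162, 230, 253), (172, 238, 254), (166, 232, 253), (158, 226, 252), (158, 226, 251), (157, 225, 252), (210, 224, 241), (226, 222, 220)]
180 [(255, 255, 255), (255, 255, 255), (255, 255, 255), (150, 189, 225), (109, 163, 210), (112, 158, 204), (116, 167, 214), (115, 169, 216), (108, 156, 209), (160, 229, 255), (171, 237, 254), (165, 232, 253), (157, 226, 252), (154, 223, 251), (160, 222, 251), (217, 221, 230), (227, 224, 223), (218, 212, 210), (138, 128, 124)]
205 [(138, 134, 133), (153, 148, 148), (140, 147, 164), (102, 151, 196), (109, 160, 206), (115, 164, 213), (116, 167, 219), (116, 165, 216), (140, 206, 245), (171, 237, 254), (167, 232, 254), (159, 227, 252), (156, 224, 251), (152, 221, 251), (213, 223, 237), (227, 221, 221), (226, 221, 221), (226, 222, 221), (228, 223, 224)]
250 [(108, 140, 170), (129, 181, 230), (128, 188, 233), (110, 160, 207), (116, 167, 215), (121, 173, 220), (115, 166, 216), (150, 223, 252), (169, 235, 254), (164, 231, 253), (162, 227, 252), (155, 224, 252), (146, 215, 253), (83, 110, 140), (67, 90, 113), (70, 93, 116), (62, 86, 110), (63, 87, 112), (60, 83, 110)]
300 [(79, 124, 167), (81, 125, 169), (80, 122, 165), (79, 124, 168), (112, 162, 211), (120, 173, 224), (162, 230, 254), (167, 232, 253), (165, 230, 253), (163, 228, 253), (163, 230, 255), (111, 158, 212), (69, 100, 129), (74, 108, 135), (74, 106, 135), (73, 105, 136), (65, 101, 135), (64, 101, 140), (68, 103, 141)]
(299, 89) [456.5 -57.  126. ]
(287, 320) [ 496.7 -220.5  126. ]
(294, 205) [ 475.4 -131.   126. ]
```

```bash
python3 - <<'E'
from h import *; import pickle
s=pickle.load(open('s1.pkl','rb'))
a=onz('wrist',(297,89),126,s);b=onz('wrist',(285.6,320),126,s);m=(a+b)/2
print(a,b,m,np.linalg.norm(a-b)); yaw=np.degrees(np.arctan2(-(a-b)[0],(a-b)[1]));print('yaw',yaw)
p0=s['eef_pos'];M=R.from_rotvec(s['tool_rot']).as_matrix();print(np.degrees(np.arctan2(M[1,0],M[0,0])))
plan([m[0],m[1],235],yaw,1)
E
```

```text
[455.32533291 -57.38076779 126.        ] [ 495.67049489 -220.80563531  126.        ] [ 475.4979139  -139.09320155  126.        ] 168.3312787973819
yaw 13.867486575647572
15.89015709136314
[np.float64(0.99), np.float64(0.52), np.float64(-0.41), np.float64(1.9)]
```

>>> servo_tool([
  {"dp": [1.0, 0.5, 0], "turn": 2, "jaw": 1},
  {"dp": [0, 0, 3], "turn": 0, "jaw": 0.6},
  {"dp": [0, 0, 3], "turn": 0, "jaw": 0.6},
  {"dp": [0, 0, 3], "turn": 0, "jaw": 0.5},
  {"dp": [0, 0, 2.5], "turn": 0, "jaw": 0.5},
])

```text
clock: 1.98
eef_pos: [474.5, -140.5, 114.3]
tool_rot: [-3.119, -0.371, 0.002]
wrist_force: [0.3, -0.5, -0.4]
finger_gap: 42.5
```

>>> servo_tool([
  {"dp": [0, 0, 2], "turn": 0, "jaw": 0.5},
  {"dp": [0, 0, 0], "turn": 0, "jaw": 0.4},
])

```text
clock: 2.15
eef_pos: [471.2, -139.2, 91.8]
tool_rot: [-3.115, -0.371, 0.014]
wrist_force: [-1.8, -0.4, -0.0]
finger_gap: 34.7
```

```bash
python3 - <<'E'
from h import *
s,im=cap('wrist'); s2,t=cap('scene'); print(s['eef_pos'],s['wrist_force'],s['finger_gap'])
b=cv2.resize(t[160:280,270:390],(420,420)); cv2.imwrite('pics/w2.png',np.hstack([im[:,90:470],b])[:,:,::-1])
E
```

```text
[ 471.22486689 -139.20767239   91.76288014] [-1.75299708 -0.38106898 -0.03487822] 34.66866074969689
```

View pics/w2.png

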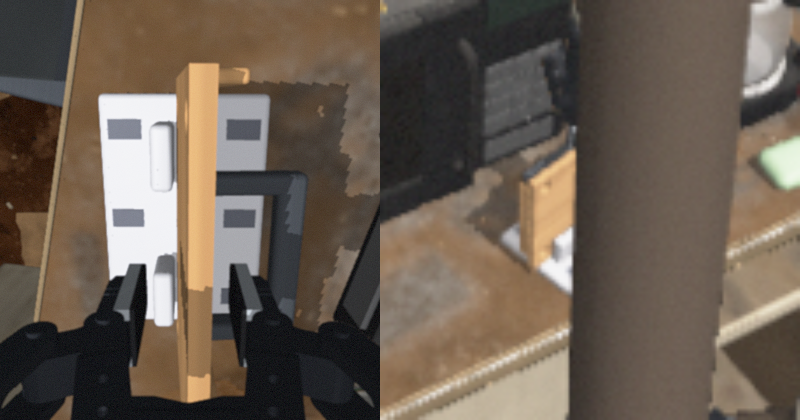

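Fingers straddle the edge, with the board near the middle at crop column 197. Closing now.

>>> servo_tool([
  {"dp": [0, 0, 0], "turn": 0, "jaw": 0.2},
  {"dp": [0, 0, 0], "turn": 0, "jaw": 0},
  {"dp": [0, 0, 0], "turn": 0, "jaw": 0},
  {"dp": [0, 0, 0], "turn": 0, "jaw": 0},
  {"dp": [0, 0, 0], "turn": 0, "jaw": 0},
], squeeze=50)

```text
clock: 2.67
eef_pos: [474.1, -140.9, 98.3]
tool_rot: [3.116, 0.378, -0.008]
wrist_force: [-6.2, -4.0, 9.4]
finger_gap: 7.4
```

>>> servo_tool([
  {"dp": [0, 0, -0.7], "turn": 0, "jaw": 0},
  {"dp": [0, 0, -1], "turn": 0, "jaw": 0},
  {"dp": [0, 0, -1.3], "turn": 0, "jaw": 0},
  {"dp": [0, 0, -1.5], "turn": 0, "jaw": 0},
  {"dp": [0, 0, -1.5], "turn": 0, "jaw": 0},
])

```text
clock: 3.08
eef_pos: [476.0, -139.3, 157.5]
tool_rot: [3.119, 0.375, 0.002]
wrist_force: [0.4, -0.7, -2.7]
finger_gap: 7.2
```

>>> servo_tool([
  {"dp": [0, 0, -0.5], "turn": 0, "jaw": 0},
  {"dp": [0, 0, 0], "turn": 0, "jaw": 0},
])

```text
clock: 3.25
eef_pos: [478.0, -140.0, 164.0]
tool_rot: [3.116, 0.375, 0.009]
wrist_force: [-0.4, -0.2, -1.3]
finger_gap: 7.3
```

```bash
python3 - <<'E'
from h import *
s=readout.get_state(); print(s['eef_pos'],s['wrist_force'],s['moment'])
plan([490,85,s['eef_pos'][2]],3,10)
E
```

```text
[ 478.032901   -140.02209002  163.9804979 ] [-0.35785036 -0.18493252 -1.27652542] [-0.00564483 -0.00243303  0.03429929]
[np.float64(0.65), np.float64(-2.16), np.float64(-0.0), np.float64(1.1)]
[np.float64(0.61), np.float64(-2.17), np.float64(-0.0), np.float64(1.1)]
[np.float64(0.57), np.float64(-2.18), np.float64(-0.0), np.float64(1.1)]
[np.float64(0.53), np.float64(-2.19), np.float64(-0.0), np.float64(1.1)]
[np.float64(0.49), np.float64(-2.2), np.float64(-0.0), np.float64(1.1)]
[np.float64(0.45), np.float64(-2.21), np.float64(-0.0), np.float64(1.1)]
[np.float64(0.4), np.float64(-2.22), np.float64(-0.0), np.float64(1.1)]
[np.float64(0.36), np.float64(-2.22), np.float64(-0.0), np.float64(1.1)]
[np.float64(0.32), np.float64(-2.23), np.float64(-0.0), np.float64(1.1)]
[np.float64(0.28), np.float64(-2.24), np.float64(-0.0), np.float64(1.1)]
```

>>> servo_tool([
  {"dp": [0.6, -2.2, 0], "turn": 1.1, "jaw": 0},
  {"dp": [0.6, -2.2, 0], "turn": 1.1, "jaw": 0},
  {"dp": [0.55, -2.2, 0], "turn": 1.1, "jaw": 0},
  {"dp": [0.5, -2.2, 0], "turn": 1.1, "jaw": 0},
  {"dp": [0.5, -2.2, 0], "turn": 1.1, "jaw": 0},
])

```text
clock: 3.67
eef_pos: [478.1, -25.7, 160.2]
tool_rot: [3.132, 0.224, -0.01]
wrist_force: [-7.4, -5.6, -1.9]
finger_gap: 7.0
```

>>> servo_tool([
  {"dp": [0.45, -2.2, 0], "turn": 1.1, "jaw": 0},
  {"dp": [0.4, -2.2, 0], "turn": 1.1, "jaw": 0},
  {"dp": [0.35, -2.2, 0], "turn": 1.1, "jaw": 0},
  {"dp": [0.2, -2.2, 0], "turn": 1.1, "jaw": 0},
  {"dp": [0.2, -2.2, 0], "turn": 1.1, "jaw": 0},
])

```text
clock: 4.08
eef_pos: [484.6, 86.3, 160.6]
tool_rot: [-3.141, -0.074, 0.001]
wrist_force: [0.7, -0.1, -2.1]
finger_gap: 7.2
```

>>> servo_tool([
  {"dp": [0, 0, 1.0], "turn": 0, "jaw": 0},
  {"dp": [0, 0, 1.5], "turn": 0, "jaw": 0},
  {"dp": [0, 0, 1.5], "turn": 0, "jaw": 0},
  {"dp": [0, 0, 1.0], "turn": 0, "jaw": 0},
  {"dp": [0, 0, 0], "turn": 0, "jaw": 0},
])

```text
clock: 4.5
eef_pos: [482.3, 84.6, 108.2]
tool_rot: [3.14, 0.075, -0.01]
wrist_force: [-0.7, 1.0, -3.2]
finger_gap: 6.9
```

>>> servo_tool([
  {"dp": [0, 0, 0], "turn": 0, "jaw": 0},
  {"dp": [0, 0, 0], "turn": 0, "jaw": 0},
])

```text
clock: 4.67
eef_pos: [485.6, 84.9, 111.6]
tool_rot: [-3.141, -0.074, -0.001]
wrist_force: [-0.1, 0.3, -2.5]
finger_gap: 7.5
```

```bash
python3 - <<'E'
from h import *
s,im=cap('scene'); s,w=cap('wrist'); print(s['eef_pos'],s['tool_rot'],s['wrist_force'],s['moment'])
b=cv2.resize(im[180:300,170:370],(700,420)); b=np.hstack([b[:,:400],w[:,90:490]])
cv2.imwrite('pics/w3.png',b[:,:,::-1])
E
```

```text
[485.99145402  84.92379753 111.98709216] [-3.14062515e+00 -7.42577612e-02 -2.54754628e-03] [ 0.70399516 -0.07000313 -1.92391892] [-0.0617248  -0.00411417 -0.02756878]
```

View pics/w3.png

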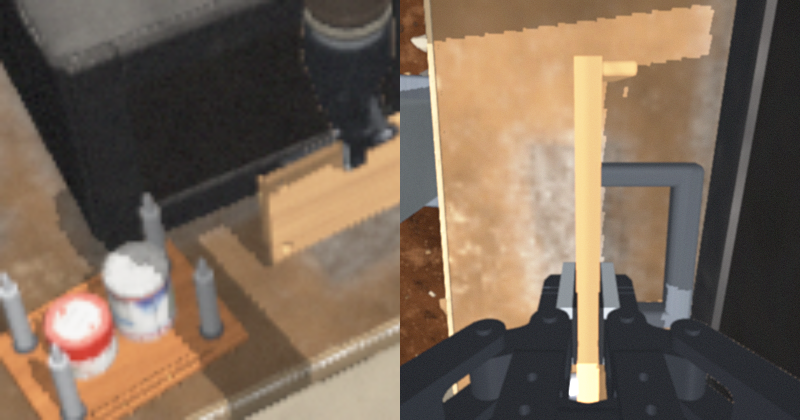

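Board upright about 24 mm up, with the handle on the microwave side and clear. Lowering to touch.

>>> servo_tool([
  {"dp": [0, 0, 0.7], "turn": 0, "jaw": 0},
  {"dp": [0, 0, 0.7], "turn": 0, "jaw": 0},
  {"dp": [0, 0, 0.4], "turn": 0, "jaw": 0},
  {"dp": [0, 0, 0.2], "turn": 0, "jaw": 0},
  {"dp": [0, 0, 0], "turn": 0, "jaw": 0},
])

```text
clock: 5.18
eef_pos: [484.3, 85.1, 90.3]
tool_rot: [3.141, 0.075, -0.003]
wrist_force: [-0.5, -0.8, -1.8]
finger_gap: 7.1
```

>>> servo_tool([
  {"dp": [0, 0, 0.2], "turn": 0, "jaw": 0},
  {"dp": [0, 0, 0.1], "turn": 0, "jaw": 0},
  {"dp": [0, 0, 0], "turn": 0, "jaw": 0},
])

```text
clock: 5.43
eef_pos: [485.5, 85.2, 88.7]
tool_rot: [-3.141, -0.075, -0.001]
wrist_force: [-0.2, -0.2, -0.1]
finger_gap: 7.1
```

>>> servo_tool([
  {"dp": [-0.1, 0, 0], "turn": 0, "jaw": 0.12},
  {"dp": [-0.3, 0, -0.4], "turn": 0, "jaw": 0.16},
  {"dp": [-0.4, 0, -0.4], "turn": 0, "jaw": 0.2},
  {"dp": [-0.4, 0, -0.2], "turn": 0, "jaw": 0.24},
  {"dp": [-0.4, 0, 0], "turn": 0, "jaw": 0.24},
], squeeze=20)

```text
clock: 5.85
eef_pos: [469.5, 84.4, 99.2]
tool_rot: [-3.141, -0.075, -0.003]
wrist_force: [0.7, 0.3, 0.3]
finger_gap: 20.5
```

>>> servo_tool([
  {"dp": [-0.5, 0, 0], "turn": 0, "jaw": 0.25},
  {"dp": [-0.5, 0, 0], "turn": 0, "jaw": 0.25},
  {"dp": [-0.4, 0, 0.1], "turn": 0, "jaw": 0.25},
  {"dp": [0, 0, 0], "turn": 0, "jaw": 0.25},
])

```text
clock: 6.18
eef_pos: [453.3, 83.6, 96.7]
tool_rot: [3.141, 0.075, -0.004]
wrist_force: [-0.9, -0.9, -0.5]
finger_gap: 21.2
```

```bash
python3 - <<'E'
from h import *
s,im=cap('scene'); s,w=cap('wrist'); print(s['eef_pos'],s['tool_rot'],s['wrist_force'],s['finger_gap'])
b=cv2.resize(im[180:300,190:305],(400,420)); b=np.hstack([b,w[:,90:490]])
cv2.imwrite('pics/w4.png',b[:,:,::-1])
E
```

```text
[454.04523591  83.61668014  96.85961019] [ 3.14059376e+00  7.49829615e-02 -2.27042768e-03] [-0.06079061  0.21585366 -0.73400641] 21.444824762618655
```

View pics/w4.png

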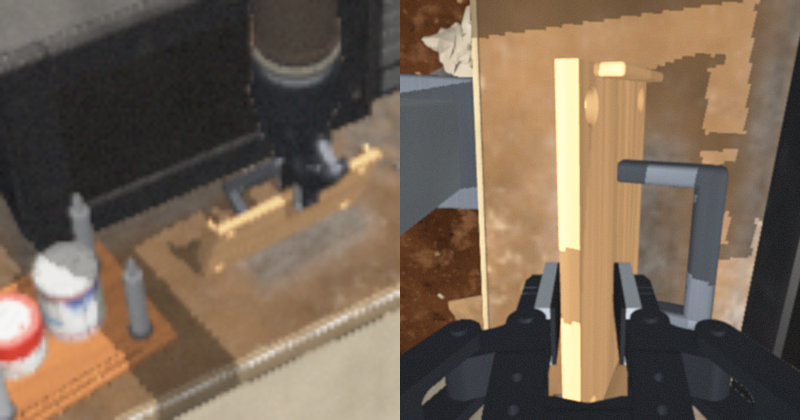

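Board is leaning toward the robot in the finger cage at about 15 degrees, with its bottom edge still in place. Continuing the tilt down the arc.

>>> servo_tool([
  {"dp": [-0.4, 0, 0.3], "turn": 0, "jaw": 0.26},
  {"dp": [-0.4, 0, 0.3], "turn": 0, "jaw": 0.28},
  {"dp": [-0.4, 0, 0.3], "turn": 0, "jaw": 0.3},
  {"dp": [-0.4, 0, 0.3], "turn": 0, "jaw": 0.3},
  {"dp": [-0.4, 0, 0.3], "turn": 0, "jaw": 0.32},
])

```text
clock: 6.7
eef_pos: [434.3, 82.7, 81.7]
tool_rot: [3.141, 0.075, -0.002]
wrist_force: [-0.1, -0.3, 0.4]
finger_gap: 27.4
```

>>> servo_tool([
  {"dp": [-0.4, 0, 0.3], "turn": 0, "jaw": 0.32},
  {"dp": [-0.4, 0, 0.3], "turn": 0, "jaw": 0.32},
  {"dp": [-0.4, 0, 0.3], "turn": 0, "jaw": 0.32},
  {"dp": [-0.4, 0, 0.2], "turn": 0, "jaw": 0.33},
  {"dp": [0, 0, 0], "turn": 0, "jaw": 0.33},
])

```text
clock: 7.12
eef_pos: [417.6, 81.9, 70.5]
tool_rot: [3.141, 0.075, -0.003]
wrist_force: [-0.8, 0.5, -0.7]
finger_gap: 28.0
```

```bash
python3 - <<'E'
from h import *
s,im=cap('scene'); s,w=cap('wrist'); print(s['eef_pos'],s['tool_rot'],s['wrist_force'],s['finger_gap'])
b=cv2.resize(im[180:300,190:305],(400,420)); b=np.hstack([b,w[:,90:490]])
cv2.imwrite('pics/w5.png',b[:,:,::-1])
E
```

```text
[418.21692261  81.89132749  70.84100548] [ 3.14058228e+00  7.49477379e-02 -2.38095712e-03] [-1.99323248  0.61930483  1.31794843] 28.093273738594807
```

View pics/w5.png

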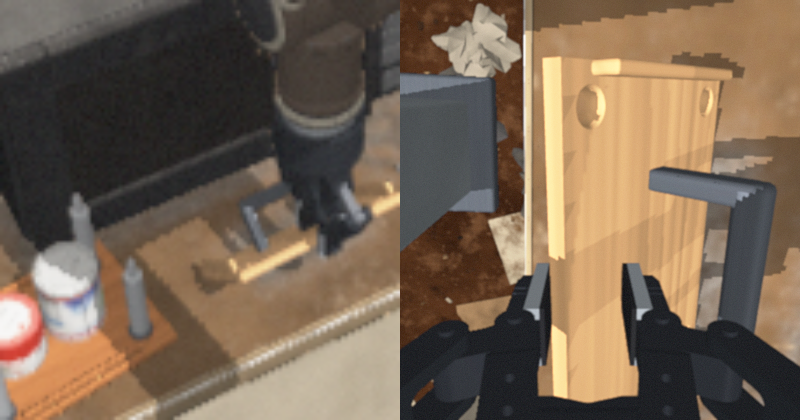

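Now at about 45 degrees, resting on the near finger. Continuing.

>>> servo_tool([
  {"dp": [-0.4, 0, 0.3], "turn": 0, "jaw": 0.34},
  {"dp": [-0.4, 0, 0.4], "turn": 0, "jaw": 0.34},
  {"dp": [-0.4, 0, 0.4], "turn": 0, "jaw": 0.35},
  {"dp": [-0.4, 0, 0.4], "turn": 0, "jaw": 0.36},
  {"dp": [-0.4, 0, 0.4], "turn": 0, "jaw": 0.36},
])

```text
clock: 7.63
eef_pos: [398.5, 81.0, 51.7]
tool_rot: [3.141, 0.075, -0.001]
wrist_force: [-0.1, -0.0, -0.2]
finger_gap: 30.9
```

>>> servo_tool([
  {"dp": [-0.2, 0, 0.3], "turn": 0, "jaw": 0.37},
  {"dp": [-0.2, 0, 0.3], "turn": 0, "jaw": 0.38},
  {"dp": [-0.1, 0, 0.3], "turn": 0, "jaw": 0.38},
  {"dp": [-0.1, 0, 0.2], "turn": 0, "jaw": 0.4},
  {"dp": [0, 0, 0], "turn": 0, "jaw": 0.4},
])

```text
clock: 8.05
eef_pos: [392.7, 80.7, 40.8]
tool_rot: [3.141, 0.075, -0.002]
wrist_force: [-5.8, -0.8, 0.7]
finger_gap: 34.0
```

```bash
python3 - <<'E'
from h import *
s,im=cap('scene'); s,w=cap('wrist'); print(s['eef_pos'],s['tool_rot'],s['wrist_force'],s['finger_gap'])
b=cv2.resize(im[180:300,190:305],(400,420)); b=np.hstack([b,w[:,90:490]])
cv2.imwrite('pics/w6.png',b[:,:,::-1])
E
```

```text
[393.29183848  80.7380755   41.13408816] [-3.14069979e+00 -7.48672522e-02 -2.84320136e-06] [ 0.28063361 -0.40705808 -0.0209486 ] 34.262938269877395
```

View pics/w6.png

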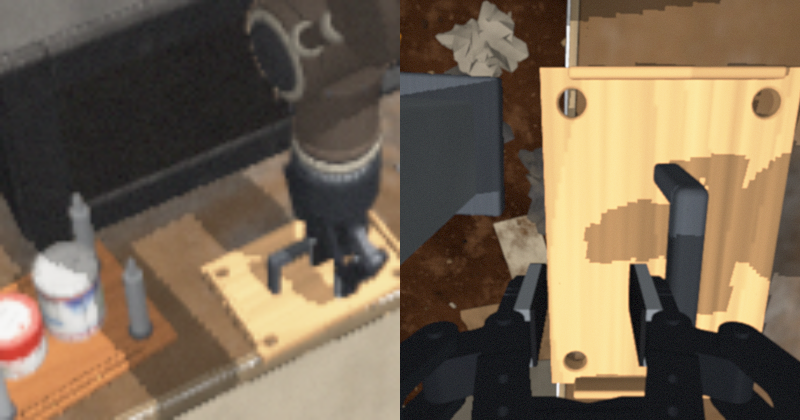

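Tier looks nearly flat, handle up; holes at full-frame (261,102), (457,102), (265,362). Checking flatness from the hole spacing.

```bash
python3 - <<'E'
from h import *
s=readout.get_state()
im=cv2.imread('pics/w6.png')
for z in(8,):
    P=[onz('wrist',p,z,s) for p in[(261,102),(457,102),(265,362)]]
    print(z,np.round(P,1),np.linalg.norm(P[0]-P[1]),np.linalg.norm(P[0]-P[2]))
print(onz('wrist',(235,220),8,s), onz('wrist',(485,70),8,s))
E
```

```text
8 [[383.  152.6   8. ]
 [471.7 156.9   8. ]
 [390.3  11.1   8. ]] 88.76296516582461 141.70296427924507
[372.09206091  95.4607977    8.        ] [481.4400052  170.97594289   8.        ]
```

Spacing 88.8 / 141.7 mm, against true values of 88 / 140, so it is flat. The front edge overhangs slightly (x≈372). I'll nudge it about 30 mm inward by the handle with the outside of the far finger, then back off.

>>> servo_tool([
  {"dp": [0.4, 0, 0.3], "turn": 0, "jaw": 0.4},
  {"dp": [0.6, 0, 0], "turn": 0, "jaw": 0.4},
  {"dp": [0.6, 0, 0], "turn": 0, "jaw": 0.4},
  {"dp": [0.6, 0, 0], "turn": 0, "jaw": 0.4},
  {"dp": [0.6, 0, 0], "turn": 0, "jaw": 0.4},
])

```text
clock: 8.57
eef_pos: [422.5, 82.1, 38.4]
tool_rot: [-3.141, -0.075, -0.001]
wrist_force: [-0.0, -0.2, -0.1]
finger_gap: 34.4
```

>>> servo_tool([
  {"dp": [0.5, 0, 0], "turn": 0, "jaw": 0.4},
  {"dp": [0.3, 0, 0], "turn": 0, "jaw": 0.4},
  {"dp": [-0.4, 0, 0], "turn": 0, "jaw": 0.4},
  {"dp": [-0.6, 0, -1], "turn": 0, "jaw": 0.4},
  {"dp": [0, 0, -3], "turn": 0, "jaw": 0.4},
])

```text
clock: 8.98
eef_pos: [413.8, 81.5, 75.0]
tool_rot: [3.14, 0.075, -0.017]
wrist_force: [-0.5, -0.3, -0.6]
finger_gap: 34.1
```

>>> servo_tool([
  {"dp": [0, 0, -3], "turn": 0, "jaw": 0.5},
  {"dp": [2.5, 0, -3], "turn": 0, "jaw": 0.6},
  {"dp": [2.0, -0.4, -2], "turn": 0, "jaw": 0.7},
  {"dp": [0, 0, 0], "turn": 0, "jaw": 0.7},
  {"dp": [0, 0, 0], "turn": 0, "jaw": 0.7},
])

```text
clock: 9.4
eef_pos: [466.0, 88.4, 160.1]
tool_rot: [-3.14, -0.075, -0.007]
wrist_force: [0.1, -0.1, -0.5]
finger_gap: 59.9
```

```bash
python3 - <<'E'
from h import *; import pickle
s,w=cap('wrist','w7.png'); print(s['eef_pos'],s['tool_rot'],s['wrist_force'],s['finger_gap'])
pickle.dump(s,open('s7.pkl','wb'))
E
```

```text
[465.97903718  88.35256119 160.10860291] [-3.14037242 -0.07508612 -0.00733295] [ 0.06875897 -0.1038826  -0.50443125] 59.88468277843315
```

View pics/w7.png

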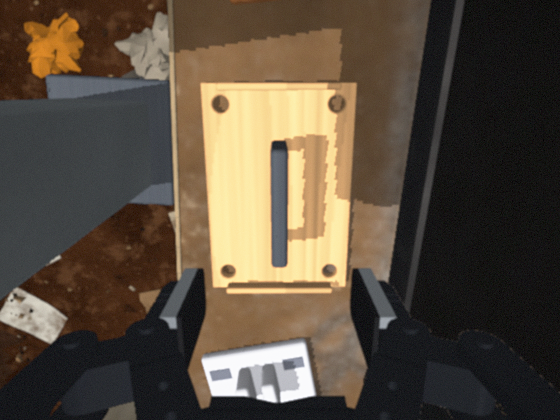

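Tier flat on the worktop, clear of the edge. Holes at (220,103),(337,103),(228,271),(329,271); bar from (280,142) to (280,265).

```bash
python3 - <<'E'
from h import *; import pickle
s=pickle.load(open('s7.pkl','rb'))
w=cv2.imread('pics/w7.png'); 
H=[]
for (u,v) in[(220,103),(337,103),(228,271),(329,271)]:
    g=cv2.cvtColor(w,cv2.COLOR_BGR2GRAY)[v-14:v+15,u-14:u+15]
    m=(g<np.percentile(g,60)*0.75).astype(np.uint8)
    n,l,st,c=cv2.connectedComponentsWithStats(m); k=max(range(1,n),key=lambda i:st[i,4]-3*np.hypot(*(c[i]-14)))
    p=c[k]+[u-14,v-14]; H.append(onz('wrist',p,6,s)); print(p,st[k,4])
H=np.array(H);print(H.round(1),H.mean(0))
yh=np.degrees(np.arctan2(-(H[0]+H[1]-H[2]-H[3])[0],(H[0]+H[1]-H[2]-H[3])[1]));print('yaw',yh)
B=[onz('wrist',p,58,s) for p in[(280,142),(280,265)]];print(np.round(B,1),np.mean(B,0),np.degrees(np.arctan2(-(B[0]-B[1])[0],(B[0]-B[1])[1])))
s=readout.get_state();M=R.from_rotvec(s['tool_rot']).as_matrix();print('toolyaw',np.degrees(np.arctan2(M[1,0],M[0,0])),s['eef_pos'])
E
```

```text
[219.76326531 103.51020408] 245
[336.88789238 103.28699552] 223
[227.76774194 270.80645161] 155
[328.56 270.14] 150
[[419.7 153.9   6. ]
 [508.9 158.4   6. ]
 [427.   13.    6. ]
 [515.2  17.7   6. ]] [467.67031168  85.77377917   6.        ]
yaw 2.7625173910642444
[[466.1 133.8  58. ]
 [470.5  46.   58. ]] [468.29078393  89.89310533  58.        ] 2.9013916881082618
toolyaw 2.738107375049772 [463.46238084  88.0677928  158.19543496]
```

>>> servo_tool([
  {"dp": [0.3, 0, 2.5], "turn": 0, "jaw": 0.6},
  {"dp": [0, 0, 3.5], "turn": 0, "jaw": 0.5},
  {"dp": [0, 0, 3.5], "turn": 0, "jaw": 0.4},
  {"dp": [0, 0, 2.5], "turn": 0, "jaw": 0.4},
  {"dp": [0, 0, 0.5], "turn": 0, "jaw": 0.4},
])

```text
clock: 9.87
eef_pos: [459.1, 87.4, 27.3]
tool_rot: [3.14, 0.075, -0.023]
wrist_force: [-0.6, 0.3, 0.3]
finger_gap: 34.2
```

>>> servo_tool([
  {"dp": [0, 0, 0], "turn": 0, "jaw": 0.4},
  {"dp": [0, 0, 0], "turn": 0, "jaw": 0.3},
  {"dp": [0, 0, 0], "turn": 0, "jaw": 0.2},
], squeeze=60)

```text
clock: 10.12
eef_pos: [468.0, 88.4, 34.5]
tool_rot: [-3.141, -0.075, -0.004]
wrist_force: [0.9, 0.3, 0.6]
finger_gap: 17.2
```

>>> servo_tool([
  {"dp": [0, 0, 0], "turn": 0, "jaw": 0},
  {"dp": [0, 0, 0], "turn": 0, "jaw": 0},
  {"dp": [0, 0, 0], "turn": 0, "jaw": 0},
  {"dp": [0, 0, 0], "turn": 0, "jaw": 0},
], squeeze=60)

```text
clock: 10.45
eef_pos: [468.7, 88.4, 35.0]
tool_rot: [-3.14, -0.075, -0.006]
wrist_force: [-1.3, 0.2, 6.9]
finger_gap: 10.4
```

>>> servo_tool([
  {"dp": [0, 0, -0.5], "turn": 0, "jaw": 0},
  {"dp": [0, 0, -1.5], "turn": 0, "jaw": 0},
  {"dp": [0, 0, -2.5], "turn": 0, "jaw": 0},
  {"dp": [0, 0, -2.5], "turn": 0, "jaw": 0},
  {"dp": [0, 0, -2.5], "turn": 0, "jaw": 0},
])

```text
clock: 10.87
eef_pos: [465.6, 88.1, 128.7]
tool_rot: [3.141, 0.075, -0.004]
wrist_force: [0.3, -0.0, -1.8]
finger_gap: 10.5
```

>>> servo_tool([
  {"dp": [0, 0, -2.5], "turn": 0, "jaw": 0},
  {"dp": [0, 0, -2.5], "turn": 0, "jaw": 0},
  {"dp": [0, 0, -2.0], "turn": 0, "jaw": 0},
  {"dp": [0, 0, 0], "turn": 0, "jaw": 0},
])

```text
clock: 11.2
eef_pos: [469.9, 88.6, 202.7]
tool_rot: [-3.14, -0.075, -0.014]
wrist_force: [1.4, 0.3, -1.0]
finger_gap: 11.1
```

```bash
python3 - <<'E'
from h import *
s=readout.get_state(); print(s['eef_pos'],s['wrist_force'],s['moment'],s['finger_gap'])
plan([477,292,200],8.4,12)
E
```

```text
[469.8782434   88.55542235 202.69365149] [ 1.35279923  0.34483202 -0.96181348] [-0.00948736 -0.02497005  0.00586669] 11.13041720341519
[np.float64(0.14), np.float64(-1.69), np.float64(0.02), np.float64(-0.5)]
[np.float64(0.15), np.float64(-1.69), np.float64(0.02), np.float64(-0.5)]
[np.float64(0.17), np.float64(-1.69), np.float64(0.02), np.float64(-0.5)]
[np.float64(0.18), np.float64(-1.69), np.float64(0.02), np.float64(-0.5)]
[np.float64(0.2), np.float64(-1.69), np.float64(0.02), np.float64(-0.5)]
[np.float64(0.21), np.float64(-1.68), np.float64(0.02), np.float64(-0.5)]
[np.float64(0.22), np.float64(-1.68), np.float64(0.02), np.float64(-0.5)]
[np.float64(0.24), np.float64(-1.68), np.float64(0.02), np.float64(-0.5)]
[np.float64(0.25), np.float64(-1.68), np.float64(0.02), np.float64(-0.5)]
[np.float64(0.27), np.float64(-1.68), np.float64(0.02), np.float64(-0.5)]
[np.float64(0.28), np.float64(-1.67), np.float64(0.02), np.float64(-0.5)]
[np.float64(0.29), np.float64(-1.67), np.float64(0.02), np.float64(-0.5)]
```

>>> servo_tool([
  {"dp": [0.1, -1.2, 0], "turn": -0.5, "jaw": 0},
  {"dp": [0.2, -1.7, 0], "turn": -0.5, "jaw": 0},
  {"dp": [0.2, -1.7, 0], "turn": -0.5, "jaw": 0},
  {"dp": [0.2, -1.7, 0], "turn": -0.5, "jaw": 0},
  {"dp": [0.2, -1.7, 0], "turn": -0.5, "jaw": 0},
])

```text
clock: 11.62
eef_pos: [469.1, 169.0, 196.2]
tool_rot: [3.138, 0.143, -0.005]
wrist_force: [-0.3, 1.0, -2.2]
finger_gap: 10.9
```

>>> servo_tool([
  {"dp": [0.2, -1.7, 0], "turn": -0.5, "jaw": 0},
  {"dp": [0.2, -1.7, 0], "turn": -0.5, "jaw": 0},
  {"dp": [0.2, -1.7, 0], "turn": -0.5, "jaw": 0},
  {"dp": [0.2, -1.7, 0], "turn": -0.5, "jaw": 0},
  {"dp": [0.3, -1.7, 0], "turn": -0.5, "jaw": 0},
])

```text
clock: 12.03
eef_pos: [470.6, 254.5, 195.9]
tool_rot: [3.133, 0.212, -0.006]
wrist_force: [-0.4, -1.1, -2.4]
finger_gap: 10.9
```

>>> servo_tool([
  {"dp": [0.3, -1.7, 0], "turn": -0.5, "jaw": 0},
  {"dp": [0.3, -1.5, 0], "turn": -0.5, "jaw": 0},
  {"dp": [0.1, -0.7, 0], "turn": 0, "jaw": 0},
  {"dp": [0, 0, 0], "turn": 0, "jaw": 0},
  {"dp": [0, 0, 0], "turn": 0, "jaw": 0},
])

```text
clock: 12.45
eef_pos: [473.2, 293.6, 197.4]
tool_rot: [3.131, 0.24, -0.003]
wrist_force: [-0.0, 0.6, -2.1]
finger_gap: 11.0
```

>>> servo_tool([
  {"dp": [0, 0, 0], "turn": 0, "jaw": 0},
  {"dp": [0, 0, 0], "turn": 0, "jaw": 0},
  {"dp": [0, 0, 0], "turn": 0, "jaw": 0},
])

```text
clock: 12.7
eef_pos: [473.8, 293.2, 198.3]
tool_rot: [3.132, 0.238, -0.0]
wrist_force: [-0.2, 0.3, -1.5]
finger_gap: 10.7
```

```bash
python3 - <<'E'
from h import *; import pickle
s,w=cap('wrist','w8.png'); print(s['eef_pos'],s['tool_rot'],s['wrist_force'],s['dq'].round(3))
pickle.dump(s,open('s8.pkl','wb'))
E
```

```text
[473.84026947 293.18009851 198.26970769] [ 3.13233613e+00  2.37518153e-01 -1.64846656e-04] [-0.20671811  0.25990365 -1.53899973] [ 0.001 -0.001 -0.003  0.002  0.001  0.   ]
```

View pics/w8.png

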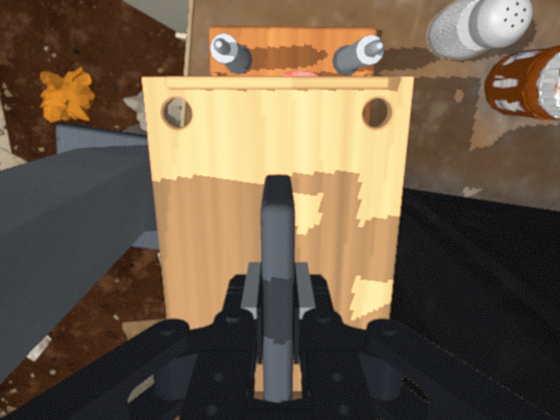

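Wrist view: the far post pair is visible at about (219,43) and (374,46), with the tier's far holes at (176,113) and (376,113). Extracting exact centres numerically.

```bash
python3 - <<'E'
from h import *
w=cv2.imread('pics/w8.png'); g=cv2.cvtColor(w,cv2.COLOR_BGR2GRAY); sat=w.max(2).astype(int)-w.min(2)
for (r0,r1,c0,c1) in[(30,64,206,256),(30,64,332,388)]:
    print('cols',c0,c1)
    for r in range(r0,r1,2): print(r,' '.join('%3s'%(g[r,c] if sat[r,c]<60 else '.') for c in range(c0,c1,2)))
E
```

```text
cols 206 256
30 121   .   .   .   .   .   .   .   .   .   .   .   .   .   .   .   .   .   .   .   .   .   .   .   .
32 122   .   .   .   .   .   .   .   .   .   .   .   .   .   .   .   .   .   .   .   .   .   .   .   .
34 119   .   .   .   .   .   . 202 226 228 204 175   .   .   .   .   .   .   .   .   .   .   .   .   .
36 124   .   .   .   . 216 237 237 239 239 239 237 225 168   .   .   .   .   .   .   .   .   .   .   .
38 121   .   .   . 213 209 177 158 178 229 239 238 241 226   .   .   .   .   .   .   .   .   .   .   .
40 120   .   . 206 212 163 152 121  99 137 222 237 239 240 226   .   .   .   .   .   .   .   .   .   .
42 120   .   . 225 185 210 233 207 118  95 119 172 192 191 204 164   .   .   .   .   .   .   .   .   .
44 122   .   . 230 176 227 240 234 139 100  94 104 154 164 164 145 101   .   .   .   .   .   .   .   .
46 121   . 192 236 179 197 231 197 117 105  98  87 137 165 166 158  98  88  97  93   .   .   .   .   .
48 121   . 196 241 193 159 157 129 112 104  97  91 119 171 167 165 111  81  84  74  82   .   .   .   .
50 123   .   . 241 231 178 143 126 113 108  99  95 132 16
[... 1931 characters left out ...]
13  91  79
52   .   . 103 106 123 131 131 132 131 134 134 134 180 236 233 235 185 136 143 144 142 145 137 124 121 138  76  69
54   . 110 100 118 133 132 131 135 133 135 135 133 161 234 233 234 223 147 129 131 127 125 159 154 159 127  66  68
56   . 100 103 126 132 130 134 134 134 134 135 134 149 231 234 232 233 212 173 155 139 170 230 226 217 119  71  70
58   .  97 108 129 130 136 134 134 135 134 135 136 134 188 234 233 232 231 232 232 226 227 232 229 173  82  73  70
60   .  99 115 132 131 132 131 135 134 135 135 135 133 136 203 235 233 232 231 231 231 231 231 174  85  67  70  71
62   .  98 107 133 134 134 134 132 135 131 131 133 134 132 138 199 228 231 233 233 229 217 168  83  72  73  74  72
```

```bash
python3 - <<'E'
from h import *
w=cv2.imread('pics/w8.png').astype(int)
for (r0,r1,c0,c1) in[(92,136,156,198),(92,136,356,398)]:
    print('cols',c0,c1)
    for r in range(r0,r1,2): print(r,' '.join('%3d'%(w[r,c,2]) for c in range(c0,c1,2)))
E
```

```text
cols 156 198
92 251 252 252 253 252 252 251 250 250 249 249 250 250 250 251 253 253 253 254 254 254
94 251 252 252 252 253 251 251 250 249 250 249 250 250 249 251 253 253 253 253 254 254
96 251 252 252 252 253 252 250 246 235 232 232 236 242 247 251 253 253 253 253 254 254
98 251 252 252 252 253 249 229 208 178 174 190 196 199 227 243 253 253 253 253 254 254
100 251 252 252 253 245 220 194 143 137 177 180 180 177 204 223 243 253 253 253 254 254
102 251 252 253 250 222 174 125 125 168 175 178 178 181 203 197 171 244 254 253 254 254
104 250 252 252 226 190 128 124 162 170 167 172 174 177 204 191 124 181 253 254 254 254
106 250 252 250 209 155 106 144 163 161 162 163 158 134 195 189 130 133 228 254 254 254
108 251 252 246 188 128  99 147 163 158 156 153 143 127 197 185 127 137 167 253 254 254
110 250 252 235 179 112  94 141 161 157 160 164 163 163 201 183 130 141 141 247 254 254
112 250 252 234 179 114  95 142 157 152 158 162 162 177 209 181 129 143 136 230 254 254
114 250 252 240 179 118  96 115 144 152 156 154 156 178 207 169 133 145 144 226 254 254
116 250 252 249 189 127  98  92 103
[... 2089 characters left out ...]
 254 254 254 242 175 151 137  96  92  94  93  89  84  91 131 164 185 237 247 251 252
122 254 254 254 252 210 160 137  91  91  90  91  87  89 121 159 170 230 244 249 251 252
124 254 254 254 254 245 194 152  91  86  88  86  96 120 153 178 224 244 247 250 250 252
126 254 254 254 253 253 240 204 151 116 111 116 133 156 201 236 246 249 250 250 251 252
128 254 254 254 253 253 253 245 230 210 204 199 221 230 243 248 251 251 250 250 251 253
130 254 254 254 253 252 252 252 252 248 244 244 248 251 252 252 252 250 250 249 251 253
132 254 254 253 253 252 252 252 251 251 251 252 253 253 252 253 252 251 250 250 252 253
134 254 254 254 253 252 252 252 252 252 252 252 253 253 252 253 252 251 250 250 252 253
```

```bash
python3 - <<'E'
from h import *; import pickle
s=pickle.load(open('s8.pkl','rb')); T=s['eef_pos']
hl,hr=[onz('wrist',p,T[2]-27,s) for p in[(176.5,112.5),(376.5,113)]]
print('holes',hl.round(1),hr.round(1),np.linalg.norm(hl-hr))
for z,p,q in[(96,(224,48),(370,50)),(118,(218,44),(379,45.5))]:
    pl,pr=onz('wrist',p,z,s),onz('wrist',q,z,s); print(z,pl.round(1),pr.round(1),np.linalg.norm(pl-pr))
    a=lambda v:np.degrees(np.arctan2(v[1],v[0]))
    print('yaw post',a(pr-pl),'hole',a(hr-hl),'shift',((pl+pr)/2-(hl+hr)/2).round(1))
M=R.from_rotvec(s['tool_rot']).as_matrix();print('toolyaw',np.degrees(np.arctan2(M[1,0],M[0,0])),M[:,2])
m=(hl+hr)/2; print('tier centre rel TCP in tool', (M.T@(m-T))[:2]+[0,70])
# top view pins
E
```

```text
holes [419.8 353.6 171.3] [506.8 366.8 171.3] 87.97301949464719
96 [426.7 388.7  96. ] [514.1 401.   96. ] 88.24198292495949
yaw post 8.000130005599498 hole 8.582594199225937 shift [  7.1  34.7 -75.3]
118 [426.4 388.5 118. ] [513.8 401.2 118. ] 88.30150132277019
yaw post 8.233747735477188 hole 8.582594199225937 shift [  6.8  34.6 -53.3]
toolyaw 8.672628009185082 [-8.46778102e-05 -2.71364278e-04 -9.99999960e-01]
tier centre rel TCP in tool [-0.32377791  2.14676321]
```

>>> servo_tool([
  {"dp": [0.4, -1.0, 0], "turn": 0.4, "jaw": 0},
  {"dp": [0.4, -1.2, 0], "turn": 0, "jaw": 0},
  {"dp": [0.36, -1.12, 0], "turn": 0, "jaw": 0},
  {"dp": [0, 0, 0.6], "turn": 0, "jaw": 0},
  {"dp": [0, 0, 1.2], "turn": 0, "jaw": 0},
])

```text
clock: 13.17
eef_pos: [481.8, 330.5, 181.5]
tool_rot: [-3.131, -0.231, -0.006]
wrist_force: [0.5, 0.3, -3.1]
finger_gap: 10.7
```

>>> servo_tool([
  {"dp": [0, 0, 1.2], "turn": 0, "jaw": 0},
  {"dp": [0, 0, 0.8], "turn": 0, "jaw": 0},
  {"dp": [0, 0, 0.2], "turn": 0, "jaw": 0},
  {"dp": [0, 0, 0], "turn": 0, "jaw": 0},
  {"dp": [0, 0, 0], "turn": 0, "jaw": 0},
])

```text
clock: 13.58
eef_pos: [480.3, 328.2, 157.9]
tool_rot: [3.133, 0.228, -0.001]
wrist_force: [0.0, 0.6, -2.0]
finger_gap: 10.4
```

>>> servo_tool([
  {"dp": [0, 0, 0], "turn": 0, "jaw": 0},
  {"dp": [0, 0, 0], "turn": 0, "jaw": 0},
  {"dp": [0, 0, 0], "turn": 0, "jaw": 0},
])

```text
clock: 13.83
eef_pos: [480.9, 328.7, 159.1]
tool_rot: [-3.133, -0.228, -0.002]
wrist_force: [0.3, 0.8, -1.7]
finger_gap: 10.8
```

```bash
python3 - <<'E'
from h import *; import pickle
s,w=cap('wrist','w9.png'); print(s['eef_pos'],s['tool_rot'],s['wrist_force'])
M=R.from_rotvec(s['tool_rot']).as_matrix();print('toolyaw',np.degrees(np.arctan2(M[1,0],M[0,0])))
pickle.dump(s,open('s9.pkl','wb'))
g=w[:,:,0].astype(int)
for c0 in(156,356):
    for r in range(94,134,2): print(r,' '.join('%3d'%g[r,c] for c in range(c0,c0+42,2)))
for q,p in(('L',(-44,70)),('R',(44,70))):
    a=np.radians(8.15); P=np.array([480.2,325.5])+[p[0]*np.cos(a)-p[1]*np.sin(a),p[0]*np.sin(a)+p[1]*np.cos(a)]
    print(q,proj('wrist',np.r_[P,118],s))
E
```

```text
[480.94075268 328.69254482 159.07225025] [-3.13264916e+00 -2.27811888e-01 -2.12716857e-03] [ 0.34172453  0.81540186 -1.6653667 ]
toolyaw 8.318637953745059
94 250 250 251 251 251 250 249 247 246 247 246 246 248 247 249 251 252 252 253 253 253
96 250 250 251 250 251 250 248 241 231 228 229 231 239 244 249 252 252 252 252 253 253
98 248 250 251 251 251 243 222 201 173 163 166 176 196 228 239 250 252 252 252 253 253
100 248 249 251 252 242 212 184 135 126 139 138 141 192 235 236 243 251 252 252 252 253
102 248 250 251 247 214 170 120 124 142 142 137 168 233 237 240 236 245 252 253 253 253
104 248 249 250 221 184 122 117 140 144 140 136 206 229 192 171 144 167 250 252 253 253
106 248 250 248 198 150 103 123 143 143 143 140 208 152  98  98  96 101 210 253 253 253
108 248 250 240 180 125 101 133 142 136 140 146 146 103 103 106 102  95 134 250 253 253
110 248 250 232 170 109 104 131 138 140 138 152 125 120 141 130 106 101 100 241 254 253
112 247 250 228 172 104  99 133 137 139 137 132 110 142 153 146 118  99  93 211 254 253
114 248 250 236 173 108  91 126 140 139 136 141 110 137 157 151 118 
[... 1928 characters left out ...]
 153 164 203 240 247 250
120 253 253 254 236 148 119 129 117  89  87  91  89  89  91 125 158 179 232 244 248 251
122 253 253 253 248 197 151 113  85  83  84  88  87  92 121 147 162 225 239 246 248 250
124 253 253 253 252 238 176 113  86  84  89  86  92 120 145 171 216 241 244 247 248 250
126 253 253 252 252 252 235 189 144 114 104 105 123 152 193 230 243 246 248 247 248 250
128 253 253 252 252 251 251 241 225 200 196 189 213 226 236 244 249 248 247 247 249 251
130 253 253 253 251 251 250 251 250 244 240 240 246 248 251 251 250 248 247 247 249 251
132 253 253 252 252 251 250 250 250 250 250 251 251 251 251 251 250 248 247 247 249 251
L [182.66000309 112.72284555]
R [367.35037837 113.429517  ]
```

```bash
python3 - <<'E'
from h import *; import pickle
s=pickle.load(open('s9.pkl','rb'));z=s['eef_pos'][2]
h=[onz('wrist',p,z-27,s) for p in[(176.5,112.5),(376.5,113)]]
q=[onz('wrist',p,118,s) for p in[(182.3,113),(367.8,113.8)]]
M=R.from_rotvec(s['tool_rot']).as_matrix()
for a,b in zip(h,q): print((M.T@(b-a))[:2].round(1))
E
```

```text
[-0.9  1. ]
[-0.5  1.2]
```

Through the holes, both pins are within about 1 mm of the hole centres. Correcting by that, then lowering.

>>> servo_tool([
  {"dp": [-0.07, 0.11, 0], "turn": 0, "jaw": 0},
  {"dp": [0, 0, 0.2], "turn": 0, "jaw": 0},
  {"dp": [0, 0, 0.3], "turn": 0, "jaw": 0},
  {"dp": [0, 0, 0.3], "turn": 0, "jaw": 0},
  {"dp": [0, 0, 0.2], "turn": 0, "jaw": 0},
])

```text
clock: 14.3
eef_pos: [479.5, 327.2, 147.6]
tool_rot: [3.133, 0.228, -0.001]
wrist_force: [0.3, 0.6, -2.1]
finger_gap: 10.7
```

>>> servo_tool([
  {"dp": [0, 0, 0.3], "turn": 0, "jaw": 0},
  {"dp": [0, 0, 0.3], "turn": 0, "jaw": 0},
  {"dp": [0, 0, 0.2], "turn": 0, "jaw": 0},
  {"dp": [0, 0, 0], "turn": 0, "jaw": 0},
])

```text
clock: 14.63
eef_pos: [479.4, 327.0, 139.4]
tool_rot: [3.133, 0.228, -0.002]
wrist_force: [0.1, 0.2, -2.8]
finger_gap: 11.0
```

>>> servo_tool([
  {"dp": [0, 0, 0.2], "turn": 0, "jaw": 0},
  {"dp": [0, 0, 0.2], "turn": 0, "jaw": 0},
  {"dp": [0, 0, 0.2], "turn": 0, "jaw": 0},
  {"dp": [0, 0, 0.1], "turn": 0, "jaw": 0},
  {"dp": [0, 0, 0], "turn": 0, "jaw": 0},
])

```text
clock: 15.05
eef_pos: [479.6, 327.2, 132.9]
tool_rot: [3.133, 0.228, -0.001]
wrist_force: [0.1, 0.5, -2.1]
finger_gap: 10.6
```

>>> servo_tool([
  {"dp": [0, 0, 0.1], "turn": 0, "jaw": 0},
  {"dp": [0, 0, 0], "turn": 0, "jaw": 0},
  {"dp": [0, 0, 0], "turn": 0, "jaw": 0},
])

```text
clock: 15.3
eef_pos: [479.9, 327.3, 132.3]
tool_rot: [3.133, 0.228, -0.0]
wrist_force: [-0.6, -0.3, -2.2]
finger_gap: 10.7
```

>>> servo_tool([
  {"dp": [0, 0, 0.1], "turn": 0, "jaw": 0},
  {"dp": [0, 0, 0], "turn": 0, "jaw": 0},
  {"dp": [0, 0, 0], "turn": 0, "jaw": 0},
])

```text
clock: 15.55
eef_pos: [479.8, 327.3, 131.2]
tool_rot: [3.133, 0.228, -0.0]
wrist_force: [0.5, -1.2, -2.4]
finger_gap: 10.7
```

>>> servo_tool([
  {"dp": [0, 0, 0.05], "turn": 0, "jaw": 0},
  {"dp": [0, 0, 0], "turn": 0, "jaw": 0},
  {"dp": [0, 0, 0], "turn": 0, "jaw": 0},
])

```text
clock: 15.8
eef_pos: [479.9, 327.4, 131.1]
tool_rot: [-3.133, -0.228, -0.0]
wrist_force: [-0.7, -1.0, -0.4]
finger_gap: 10.7
```

>>> servo_tool([
  {"dp": [0, 0, 0.06], "turn": 0, "jaw": 0},
  {"dp": [0, 0, 0], "turn": 0, "jaw": 0},
  {"dp": [0, 0, 0], "turn": 0, "jaw": 0},
])

```text
clock: 16.05
eef_pos: [479.9, 327.4, 131.0]
tool_rot: [-3.133, -0.228, -0.0]
wrist_force: [-2.4, -2.1, 6.1]
finger_gap: 10.7
```

>>> servo_tool([
  {"dp": [0, 0, -0.05], "turn": 0, "jaw": 0.2},
  {"dp": [0, 0, 0], "turn": 0, "jaw": 0.3},
  {"dp": [0, 0, 0], "turn": 0, "jaw": 0.4},
  {"dp": [0, 0, 0], "turn": 0, "jaw": 0.45},
  {"dp": [0, 0, 0], "turn": 0, "jaw": 0.45},
])

```text
clock: 16.47
eef_pos: [479.9, 327.3, 130.5]
tool_rot: [-3.133, -0.228, -0.0]
wrist_force: [-0.7, -0.8, 0.1]
finger_gap: 38.3
```

>>> servo_tool([
  {"dp": [0, 0, -0.8], "turn": 0, "jaw": 0.45},
  {"dp": [0, 0, -1.5], "turn": 0, "jaw": 0.45},
  {"dp": [0, 0, -2.5], "turn": 0, "jaw": 0.45},
  {"dp": [0, 0, -3], "turn": 0, "jaw": 0.45},
  {"dp": [0, 0, -3], "turn": 0, "jaw": 0.45},
])

```text
clock: 16.88
eef_pos: [479.4, 327.0, 239.6]
tool_rot: [3.133, 0.228, -0.002]
wrist_force: [1.3, -0.2, -0.5]
finger_gap: 38.7
```

>>> servo_tool([
  {"dp": [0, 1.5, -3], "turn": 0, "jaw": 0.45},
  {"dp": [0, 3, -1], "turn": 0, "jaw": 0.45},
  {"dp": [0, 3, 0], "turn": 0, "jaw": 0.45},
  {"dp": [0, 0, 0], "turn": 0, "jaw": 0.45},
  {"dp": [0, 0, 0], "turn": 0, "jaw": 0.45},
])

```text
clock: 17.3
eef_pos: [491.1, 252.1, 279.7]
tool_rot: [-3.133, -0.224, -0.002]
wrist_force: [-0.6, 0.9, -0.2]
finger_gap: 38.2
```

```bash
python3 - <<'E'
from h import *; import pickle
s,w=cap('wrist'); _,t=cap('scene'); print(s['clock'],s['eef_pos'],s['wrist_force'])
pickle.dump(s,open('s10.pkl','wb')); cv2.imwrite('pics/w10w.png',w[:,:,::-1])
b=cv2.resize(t[195:315,140:260],(400,400)); w2=cv2.resize(w[:,80:480],(400,420))[:400]
cv2.imwrite('pics/w10.png',np.hstack([b,w2])[:,:,::-1])
E
```

```text
17.3 [491.11344065 252.14053384 279.66392403] [-0.58315969  0.86920603 -0.23403811]
```

View pics/w10.png

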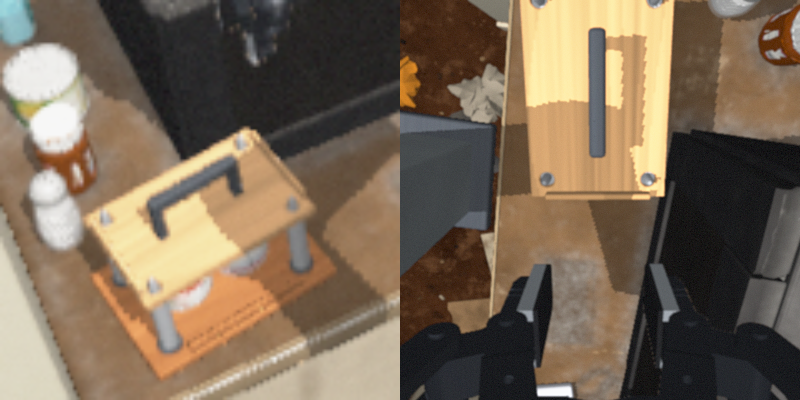

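The tier sits level on the stand. All four pins show through their holes, the tin and jar are in place under it, and the gripper is well clear.

```bash
python3 -c "
from h import *
print(manip.hand_in(), readout.get_state()['clock'])"
```

```text
the job is handed in; nothing more can be done
the job is handed in; nothing more can be done
```

The tier is on the stand, with all four holes over their posts and the gripper clear; I handed the job in at about 17 s of the 56 s.

- **Laying it flat:** I pinched the tier by its top edge and lifted it out of the rack. I set its bottom edge on the worktop and tipped it toward the robot between the fingers until it lay flat with the handle up. The last part was probably a drop of about 20–30 mm at the front edge. It first overhung the worktop front by about 8 mm, so I nudged it about 30 mm inward by the handle and then let go of it completely.
- **Placing it:** I took it by the handle and lined it up with the far pair of posts in the wrist camera. Seen through the holes, the pins were about 1 mm off centre, and I corrected for that. I lowered it in small steps until it stopped at TCP z = 131.0 mm, which is the seated height, with the wrist force turning to +6 N. Only then did I open the gripper.
- **Last checks:** The scene and wrist pictures show the tier level on the shoulders, a pin through each hole, and the tin and jar still on the deck. Wrist force readings stayed under about 14 N, and none of the last checks failed or disagreed. I did not measure the positions of the soap, spice jar and salt shaker again, but no move went near them.

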